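# Seat the sample in the colorimeter and relatch its cover

## Task

The sample cuvette in the colorimeter is standing proud of its holder, so the reading is off. Press the front of the black cover and let it pop open, push the cuvette straight down with a fingertip until it is fully home, then swing the cover shut and press it until it latches and stays shut. Do not pull the cuvette up or pick anything up, leave the glassware and bottles around where they stand, and finish with the hand clear.

Things in the scene. Friction and masses are not known exactly. Their poses are not given: they have to be found in the camera images.
- colorimeter: pale grey bench colorimeter, fixed, 230 deep (x) x 170 wide (y) x 78 mm high. Origin: centre of its underside, on the bench. Its x axis points from its front (sloping console with display and keys, on the -x side) to its back, y to its left, z up. Behind the console the flat black cover closes the sample bay in its top.
- lid (a joint): angle of the black cover in rad about its far (+x) edge: 0 latched, level; opens up and back to a stop at 1.75. Push-push latch: press the front past -0.045 (stop: -0.056, 6 mm down at the mark), let go, and a damped spring opens it fully in about 2 s if nothing is in its way. To relatch: push it shut, press to the stop, let go; it stays at 0. Takes 1 to 3 N at the mark; 8 N is ample.
- lid_press (a point): white-ringed round mark, 22 mm, on the cover's outer face, where it is pressed: 102 mm from the hinge line, 20 mm from the free front edge, 80 mm above the bench when shut. It moves with the cover; x points from free edge to hinge, z out of the outer face. Cover: 122 mm from hinge line to free edge, 104 wide, 6 thick; a tongue 18 mm wide stands 25 mm out of its inner face by the free edge.
- lid_hinge (a point): middle of the cover's hinge line, 77 mm above the bench, 88 mm behind the colorimeter's centre; the line runs along the colorimeter's y. The outer face of the shut cover lies 3 mm above it. With the cover fully open the free edge is 22 mm behind this line and 197 mm above the bench, and can be pushed forward from behind.
- bay (a point): middle of the sample bay's floor, 40 mm above the bench: a well 132 (x) x 110 mm (y) in the colorimeter's top, rim 78 mm above the bench. In it stand the silver cell holder, 40 x 40 mm, top 50 mm above the bench, its centre 12 mm in front of this point, and at the front wall the catch: 18 mm deep (x), 30 wide, top 68 mm above the bench.
- cuvette (a joint): how far the cuvette has been pushed down in its holder, in m. It starts at 0.000 to 0.004 (top 12 to 8 mm too high), is fully home at its stop at 0.012, and would be pulled out at negative values. It is held by friction of about 3 N and stays where it is left.
- cuvette_top (a point): centre of the flat white stopper on the cuvette (12.5 x 12.5 mm, 45 tall, orange sample), the face to push down: 70 mm above the bench at joint value 0, 58 mm when home. It stands 72 mm in front of the hinge line, in the middle of the bay, under the cover until that is open.
- wash_bottle: white plastic wash bottle with a curved spout, 66 mm across, 191 mm high, loose; leave it alone. Origin: centre of its underside.
- reagent_bottle: clear stoppered reagent bottle, 62 mm across, 121 mm high, loose; leave it alone. Origin: centre of its underside.
- cylinder: measuring cylinder with a blue foot 56 mm across, 24 mm tube, 152 mm high, loose; leave it alone. Origin: centre of its underside.

How it is judged:
By the outcome, as a careful person would: the job done as asked, in the order asked, and still so for the second after the job is handed in, with the robot touching nothing.
It also fails if it takes over 58 s, if anything falls off the work surface, if the arm or the gripper's body presses on something with over 40 N, if the wrist force passes 120 N, or if a joint passes its speed limit or range.

## Robot

A 6-joint arm with a two-finger parallel gripper is mounted at the origin on the work surface. World frame = base frame: x ahead of the robot, y to its left, z up, the work surface at z = 0. Lengths are in m, angles in degrees, forces in N, time in s.
With the tool pointing down it reaches from about 0.35 to 0.875 m from the base axis. Payload 4.2 kg.
Tool frame: the origin (TCP) lies on the centre line of the jaws, within the pads' length; the fingertips stand 25 mm ahead of it and the grasp point (between the pads) lies 6 mm ahead of it; z points along the fingers, y is the line along which they close (so a half turn about z gives the same grasp; the last joint's range is limited). The gripper opens to 87 mm and grips with 3 to 60 N. Pads are 19 mm wide; open, the fingers measure 117 mm over their backs; the gripper's body (75 mm by 190 mm) begins 51 mm behind the grasp point.
Start: joints at [87.64, 22.042, 0.453, 0, -68.411, -14.817], TCP at [0.185, 0.597, 0.248] pointing down, gripper open.
Joint ranges: [-179.83, 179.83], [-69.29, 118.12], [-61.27, 80.66], [-181.25, 117.63], [-171.15, -9.14], [-177.46, 177.46]. Speed limits (degrees/s): [159.86, 159.86, 180, 180, 180, 180].

## Interface

Orientations are given as a 3x3 rotation matrix whose columns are the frame's x, y, z axes.
In Python, from station import r gives the robot as it stands.
- The arm moves only by the tool move_arm, never from a script. Its argument "series" is a list of rows, each an object with "grip": the opening, from 0 (shut) to 1 (fully open); "xyz": the shift along the tool's x, y, z in mm, a list of three; "angular": the turn, a rotation vector about the tool's x, y, z in rad, a list of three. A call has 1 to 10 rows; each row is the pose to reach, as a shift and turn from the pose commanded when the call began, along the tool's axes at that moment; what a row does not reach only later rows make up. A row lasts 1/10 s, in which the tool goes at most 50 mm and 8.59 degrees, less where a joint would pass 70% of its speed; a pose out of reach is approached as far as the arm can. A call with a gripper value outside its range is refused whole. The fingers move at their own pace and stop on an object; the grip force is fixed at half the most. Time passes only in rows, so rows that repeat a pose let the fingers close. It gives the time, the measured TCP pose, the force, the opening and the grip force at its end, in the units of the state.
- r.sense(): the state, without advancing time (a new reading comes with each control period).
- r.capture(name): name is "scene" or "top" or "wrist"; returns a dict with "img" (384x512x3 uint8, red, green, blue), "camera_matrix" (3x3 intrinsics, pixels), "rvec" (rotation vector, rad) and "tvec" (3), from world to camera coordinates, as OpenCV has them; the wrist camera has in their place "hand_eye" (4x4, takes a point from camera to tool coordinates, whose origin is the TCP and whose axes are the flange's). Camera axes: x right, y down, z forward; pixel columns grow to the right and rows downward; lengths in m; the calibration is good to about 2 mm. A picture is of the moment at which its call begins: read the wrist's pose just before it. There is no depth.
- r.finish_job(): hands the job in; it is judged then, once.
The state is a dict: "time_s": time; "joints": joint angles; "joint_velocities": joint speeds; "effort": joint torques, N m; "tcp_pos": TCP position; "ee_rot": TCP orientation; "wrist_force": force on the tool from outside, world axes, zero at the start; "moment": the same for the moment, N m; "gripper_width": opening from 0.0 (shut) to 1.0 (fully open); "gripper_force": force on a finger pad.
Only numpy, scipy, OpenCV 4.12 (cv2) and the standard library are available. Lean on these libraries where they do the work, as an engineer would, in place of code of your own. Each camera call takes 0.05 s, during which the arm holds its last target. There are 200 camera calls.

## Working session

There is one attempt and no reset: what is moved stays moved. The work goes in short steps, Python scripts to look and compute and a tool call to move; the robot and the scene stay as the last step left them, time stands still between calls to the robot, and variables do not carry over. Pictures are saved under pics/ and viewed, at most 10 in all, crops included, and the job is handed in when it is done.

Besides the shell and the picture viewer there is one more tool, called after "Call:" as a command line: name --argument value ..., lists and objects as JSON in quotes. move_arm: Moves the arm, as the interface text tells. Its arguments: {"type":"object","properties":{"series":{"type":"array"}},"required":["series"]}

```bash
mkdir -p pics; python3 - <<'E'
from station import r
import cv2,numpy as np
s=r.sense();print(s['time_s'],s['tcp_pos'],s['ee_rot'],s['gripper_width'])
for n in('scene','top'):
    c=r.capture(n);cv2.imwrite(f'pics/{n}0.png',c['img'][:,:,::-1]);np.savez(f'{n}0.npz',**c)
    R=cv2.Rodrigues(np.array(c['rvec']))[0];print(n,(-R.T@np.array(c['tvec']).ravel()),R[2])
E
```

```text
0.0 [0.18438652 0.59660301 0.24645331] [[ 9.55347705e-01 -2.95483394e-01 -5.70753725e-04]
 [-2.95483934e-01 -9.55345362e-01 -2.11770123e-03]
 [ 8.04786239e-05  2.19178957e-03 -9.99997595e-01]] 0.9997069892376521
scene [1.19202786 0.40856976 0.61358154] [-0.72787909 -0.38095577 -0.57014448]
top [0.35743629 0.05384117 0.79271622] [ 0.19165527 -0.01531022 -0.98134288]
```

View pics/scene0.png

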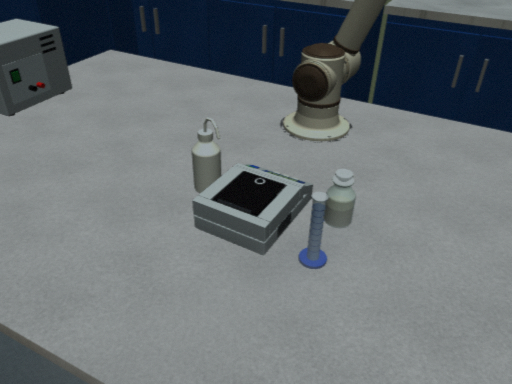

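View pics/top0.png

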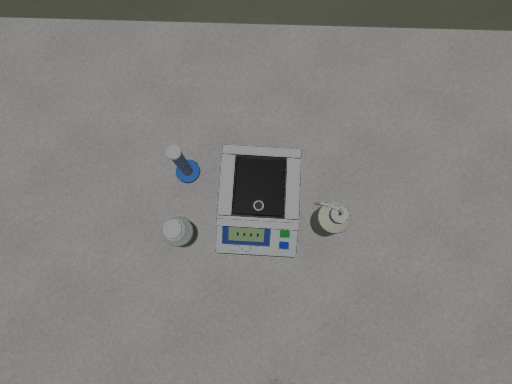

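The scene view shows the colorimeter with its cover shut. In the top view the cover spans (233–287, 156–218), with the ring at (258,205). The wash bottle is at (335,217), the reagent bottle at (178,232) and the cylinder foot at (188,171).

```bash
cat > h.py <<'E'
import cv2,numpy as np
def ray(c,uv):
    R=cv2.Rodrigues(np.array(c['rvec']))[0];t=np.array(c['tvec']).ravel()
    d=np.linalg.inv(np.array(c['camera_matrix']))@np.array([uv[0],uv[1],1.]);return -R.T@t,R.T@d
def onz(c,uv,z):
    o,d=ray(c,uv);return o+d*(z-o[2])/d[2]
E
python3 - <<'E'
from h import *
for n,box,rb in(('top',(225,150,295,222),(250,197,267,213)),('scene',(205,160,300,222),(252,175,269,188))):
    c=dict(np.load(n+'0.npz'));g=c['img'].max(2)
    m=np.zeros_like(g);x0,y0,x1,y1=box;m[y0:y1,x0:x1]=(g[y0:y1,x0:x1]<45)
    k=max(cv2.findContours(m,cv2.RETR_EXTERNAL,cv2.CHAIN_APPROX_NONE)[0],key=cv2.contourArea)
    P=np.array([onz(c,p[0],.08)[:2] for p in k])*1000
    print(n,cv2.contourArea(k),'rect mm',cv2.minAreaRect(P.astype(np.float32)))
    x0,y0,x1,y1=rb;ys,xs=np.nonzero(g[y0:y1,x0:x1]>90);uv=(xs.mean()+x0,ys.mean()+y0)
    print('ring',len(xs),uv,onz(c,uv,.08))
t=dict(np.load('top0.npz'))
for q,z in(((188,172),0),((175,152),.152),((335,225),0),((341,213),.18),((178,236),0),((174,229),.12)):print(q,onz(t,q,z))
# colorimeter top face edges
for q in((223,146),(301,149),(216,255),(297,256)):print(q,onz(t,q,.078))
E
```

```text
top 2798.5 rect mm ((508.0798034667969, 45.95481872558594), (107.15035247802734, 127.71458435058594), 87.68618774414062)
ring 51 (np.float64(257.98039215686276), np.float64(205.0)) [0.46568608 0.04716767 0.08      ]
scene 1618.5 rect mm ((513.8999633789062, 48.06529998779297), (105.71368408203125, 125.35160064697266), 87.70145416259766)
ring 48 (np.float64(262.1458333333333), np.float64(178.29166666666666)) [0.45591196 0.04798888 0.08      ]
(188, 172) [0.55293734 0.21161534 0.        ]
(175, 152) [0.55431128 0.2083111  0.152     ]
(335, 225) [ 0.43474565 -0.13086826  0.        ]
(341, 213) [ 0.43878417 -0.10022771  0.18      ]
(178, 236) [0.40377054 0.22590199 0.        ]
(174, 229) [0.40999754 0.20833062 0.12      ]
(223, 146) [0.59263335 0.12440379 0.078     ]
(301, 149) [ 0.58951125 -0.04342357  0.078     ]
(216, 255) [0.3623871  0.13023011 0.078     ]
(297, 256) [ 0.36295327 -0.03370853  0.078     ]
```

```bash
cat >> h.py <<'E'
from scipy.spatial.transform import Rotation as Ro
def plan(s,xyz,psi):
    "tool-frame shift mm, rotvec to reach TCP xyz pointing down with tool x at yaw psi deg"
    R=np.array(s['ee_rot']);p=np.radians(psi);c,n=np.cos(p),np.sin(p)
    T=np.array([[c,n,0],[n,-c,0],[0,0,-1.]])
    return np.round(R.T@(np.array(xyz)-s['tcp_pos'])*1000,1),np.round(Ro.from_matrix(R.T@T).as_rotvec(),3)
E
python3 - <<'E'
from h import *
from station import r
t,c=[dict(np.load(n+'0.npz')) for n in('top0.npz'[:-5]+'0',)*0+('top','scene')] if 0 else (dict(np.load('top0.npz')),dict(np.load('scene0.npz')))
def tri(a,b):
    (o1,d1),(o2,d2)=ray(t,a),ray(c,b);k=np.linalg.lstsq(np.c_[d1,-d2],o2-o1,rcond=None)[0]
    p,q=o1+k[0]*d1,o2+k[1]*d2;return (p+q)/2,np.linalg.norm(p-q)
print('spout',tri((317,204),(218,137)),'cap',tri((341,213),(205,132)))
print('ring',tri((258,205),(260.5,181.5)))
s=r.sense();w=r.capture('wrist');print(w['hand_eye'],w['camera_matrix'])
print(plan(s,(.467,.0475,.248),27))
E
```

```text
spout (array([ 0.45794621, -0.06134959,  0.15323953]), np.float64(0.0022860207222413914)) cap (array([ 0.44215082, -0.10645728,  0.14714493]), np.float64(0.00435286691068614))
ring (array([0.46567682, 0.04798614, 0.07744882]), np.float64(0.0019322523485698188))
[[ 4.14287647e-04 -9.54108104e-01 -2.99462107e-01  8.26589278e-02]
 [ 9.99999851e-01  5.01362460e-04 -2.13938254e-04 -2.78909625e-04]
 [ 3.54259280e-04 -2.99461974e-01  9.54108170e-01 -1.38192135e-01]
 [ 0.00000000e+00  0.00000000e+00  0.00000000e+00  1.00000000e+00]] [[329.78810308   0.         255.96263057]
 [  0.         329.78810308 191.8870692 ]
 [  0.           0.           1.        ]]
(array([432.2, 441.1,  -0.5]), array([ 0.002,  0.001, -0.771]))
```

Call:
move_arm --series '[{"grip":0,"xyz":[45,45,0],"angular":[0,0,0.14]},{"grip":0,"xyz":[80,80,0],"angular":[0,0,0.28]},{"grip":0,"xyz":[115,115,0],"angular":[0,0,0.42]},{"grip":0,"xyz":[150,150,0],"angular":[0,0,0.56]},{"grip":0,"xyz":[185,185,0],"angular":[0,0,0.7]},{"grip":0,"xyz":[220,220,0],"angular":[0,0,0.84]},{"grip":0,"xyz":[255,255,0],"angular":[0,0,0.98]},{"grip":0,"xyz":[290,290,0],"angular":[0,0,1.12]},{"grip":0,"xyz":[325,325,0],"angular":[0,0,1.26]},{"grip":0,"xyz":[360,360,0],"angular":[0,0,1.4]}]'

```text
time_s: 1.15
tcp_pos: [0.4183, 0.153, 0.2477]
ee_rot: [[-0.134, -0.991, 0.0], [-0.991, 0.134, 0.0], [-0.0, -0.0, -1.0]]
wrist_force: [1.3, 0.5, 1.0]
gripper_width: 0.171
gripper_force: 0.0
```

```bash
python3 - <<'E'
from h import *
from station import r
s=r.sense();print(s['time_s'],s['tcp_pos'],s['joints'],s['gripper_width'],plan(s,(.468,.0475,.20),-153))
E
```

```text
1.15 [0.41825671 0.15297429 0.24770452] [ 4.11153838e+01  4.20602518e+00 -2.33000091e+01 -2.89034809e-03
 -6.24627930e+01 -4.88027588e+01] 0.17068235265877818 (array([ 97.9, -63.4,  47.7]), array([-0.   ,  0.001,  0.965]))
```

Call:
move_arm --series '[{"grip":0,"xyz":[25,-16,12],"angular":[0,0,0.14]},{"grip":0,"xyz":[50,-32,24],"angular":[0,0,0.28]},{"grip":0,"xyz":[75,-48,36],"angular":[0,0,0.42]},{"grip":0,"xyz":[98,-63,48],"angular":[0,0,0.56]},{"grip":0,"xyz":[98,-63,48],"angular":[0,0,0.7]},{"grip":0,"xyz":[98,-63,48],"angular":[0,0,0.84]},{"grip":0,"xyz":[98,-63,48],"angular":[0,0,0.965]},{"grip":0,"xyz":[98,-63,48],"angular":[0,0,0.965]}]'

```text
time_s: 1.95
tcp_pos: [0.4676, 0.0494, 0.1993]
ee_rot: [[-0.889, -0.459, -0.001], [-0.459, 0.889, -0.0], [0.001, 0.0, -1.0]]
wrist_force: [0.9, -0.2, 0.4]
gripper_width: 0.003
gripper_force: 0.0
```

```bash
python3 - <<'E'
from h import *
from station import r
s=r.sense();print(s['time_s'],s['tcp_pos'],s['ee_rot'],s['wrist_force'],s['gripper_width'],plan(s,(.467,.0475,.12),-153))
w=r.capture('wrist');cv2.imwrite('pics/w1.png',w['img'][:,:,::-1])
E
```

```text
1.95 [0.46762544 0.04942015 0.19930083] [[-8.88541834e-01 -4.58795268e-01 -5.58093681e-04]
 [-4.58795259e-01  8.88542001e-01 -1.51607226e-04]
 [ 5.65446354e-04  1.21341372e-04 -9.99999833e-01]] [ 0.94536814 -0.16460942  0.44750261] 0.00328480740852821 (array([ 1.4, -1.4, 79.3]), array([ 0.   , -0.001,  0.005]))
```

View pics/w1.png

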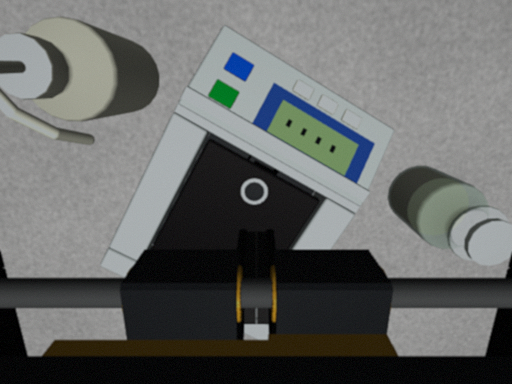

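The wrist view shows the white ring at about (254,191) on the cover, just ahead of the closed fingers. I'll use this as a third measurement of the mark.

```bash
python3 - <<'E'
from h import *
from station import r
s=r.sense();w=r.capture('wrist');H=np.array(w['hand_eye']);K=np.array(w['camera_matrix'])
R=np.array(s['ee_rot']);o=s['tcp_pos']+R@H[:3,3]
for uv in((254.5,191),(208,137),(322,199)):
    d=R@H[:3,:3]@np.linalg.inv(K)@[*uv,1];print(o+d*(.08-o[2])/d[2])
E
```

```text
[0.46587205 0.0476494  0.08      ]
[ 0.44350313 -0.00469601  0.08      ]
[0.44633438 0.10019367 0.08      ]
```

Call:
move_arm --series '[{"grip":0,"xyz":[2,-1,40],"angular":[0,0,0]},{"grip":0,"xyz":[2,-1,75],"angular":[0,0,0]},{"grip":0,"xyz":[2,-1,88],"angular":[0,0,0]},{"grip":0,"xyz":[2,-1,93],"angular":[0,0,0]},{"grip":0,"xyz":[2,-1,96],"angular":[0,0,0]},{"grip":0,"xyz":[2,-1,98],"angular":[0,0,0]},{"grip":0,"xyz":[2,-1,98],"angular":[0,0,0]}]'

```text
time_s: 2.75
tcp_pos: [0.4669, 0.048, 0.1023]
ee_rot: [[-0.888, -0.459, 0.001], [-0.459, 0.888, 0.001], [-0.001, -0.0, -1.0]]
wrist_force: [-0.8, -0.2, 1.8]
gripper_width: 0.006
gripper_force: 0.7
```

Call:
move_arm --series '[{"grip":0,"xyz":[0,0,1.5],"angular":[0,0,0]},{"grip":0,"xyz":[0,0,3],"angular":[0,0,0]},{"grip":0,"xyz":[0,0,3],"angular":[0,0,0]}]'

```text
time_s: 3.05
tcp_pos: [0.4671, 0.048, 0.1]
ee_rot: [[-0.888, -0.46, 0.002], [-0.46, 0.888, 0.0], [-0.002, -0.001, -1.0]]
wrist_force: [-3.1, 0.6, 7.5]
gripper_width: 0.003
gripper_force: 4.4
```

Call:
move_arm --series '[{"grip":0,"xyz":[0,0,0.7],"angular":[0,0,0]},{"grip":0,"xyz":[0,0,-40],"angular":[0,0,0]},{"grip":0,"xyz":[0,0,-90],"angular":[0,0,0]},{"grip":0,"xyz":[0,0,-135],"angular":[0,0,0]},{"grip":0,"xyz":[0,0,-170],"angular":[0,0,0]},{"grip":0,"xyz":[0,0,-170],"angular":[0,0,0]},{"grip":0,"xyz":[0,0,-170],"angular":[0,0,0]},{"grip":0,"xyz":[0,0,-170],"angular":[0,0,0]},{"grip":0,"xyz":[0,0,-170],"angular":[0,0,0]},{"grip":0,"xyz":[0,0,-170],"angular":[0,0,0]}]'

```text
time_s: 4.05
tcp_pos: [0.4661, 0.0477, 0.2674]
ee_rot: [[-0.888, -0.459, -0.002], [-0.459, 0.888, -0.001], [0.002, 0.0, -1.0]]
wrist_force: [-0.4, 0.1, -0.5]
gripper_width: 0.001
gripper_force: 0.0
```

Call:
move_arm --series '[{"grip":0,"xyz":[0,0,0],"angular":[0,0,0]},{"grip":0,"xyz":[0,0,0],"angular":[0,0,0]},{"grip":0,"xyz":[0,0,0],"angular":[0,0,0]},{"grip":0,"xyz":[0,0,0],"angular":[0,0,0]},{"grip":0,"xyz":[0,0,0],"angular":[0,0,0]},{"grip":0,"xyz":[0,0,0],"angular":[0,0,0]},{"grip":0,"xyz":[0,0,0],"angular":[0,0,0]},{"grip":0,"xyz":[0,0,0],"angular":[0,0,0]},{"grip":0,"xyz":[0,0,0],"angular":[0,0,0]},{"grip":0,"xyz":[0,0,0],"angular":[0,0,0]}]'

```text
time_s: 5.05
tcp_pos: [0.4665, 0.0478, 0.2686]
ee_rot: [[-0.889, -0.459, 0.0], [-0.459, 0.889, 0.0], [-0.0, 0.0, -1.0]]
wrist_force: [0.2, 0.9, -0.5]
gripper_width: 0.003
gripper_force: 0.0
```

```bash
python3 - <<'E'
from h import *
from station import r
s=r.sense();print(s['time_s'],s['tcp_pos'],s['wrist_force'],plan(s,(.4965,.0463,.17),-153))
w=r.capture('wrist')['img'];c=r.capture('scene')['img'];a=cv2.resize(c[110:270,180:370],(570,480))
cv2.imwrite('pics/s2.png',np.vstack([cv2.resize(w,(400,300)),cv2.resize(c[110:270,180:360],(400,300))])[:,:,::-1])
E
```

```text
5.05 [0.46647167 0.04781321 0.26855148] [ 0.2039091   0.88559998 -0.50901976] (array([-26. , -15.1,  98.6]), array([0.   , 0.   , 0.005]))
```

View pics/s2.png

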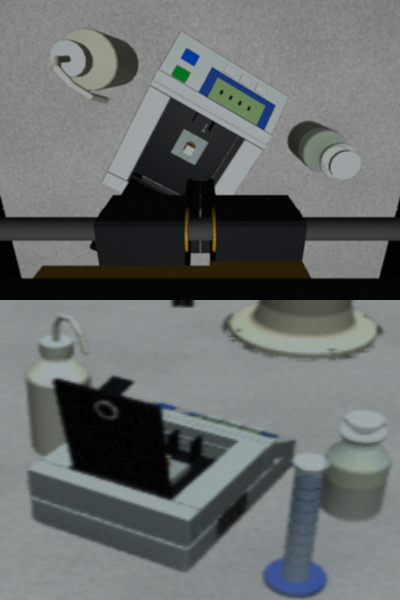

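The wrist view shows the cover open, with the white stopper on the silver holder at about (190,147) in the half-size picture, or (243,188) at full size. The scene view confirms that the cover stands open and the bottles haven't moved.

```bash
python3 - <<'E'
from h import *
from station import r
s=r.sense();w=r.capture('wrist');H=np.array(w['hand_eye']);K=np.array(w['camera_matrix'])
R=np.array(s['ee_rot']);o=s['tcp_pos']+R@H[:3,3]
I=w['img'];b=I[165:215,215:275];g=b.min(2)
m=(g>175).astype(np.uint8);n,l,st,ce=cv2.connectedComponentsWithStats(m)
for i in range(1,n):
    if st[i,4]<8: continue
    uv=ce[i]+[215,165];d=R@H[:3,:3]@np.linalg.inv(K)@[*uv,1]
    print(st[i],uv,[o+d*(z-o[2])/d[2] for z in(.07,.062)])
cv2.imwrite('pics/c3.png',cv2.resize(b,(480,400),interpolation=0)[:,:,::-1])
E
```

```text
(no output)
```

View pics/c3.png

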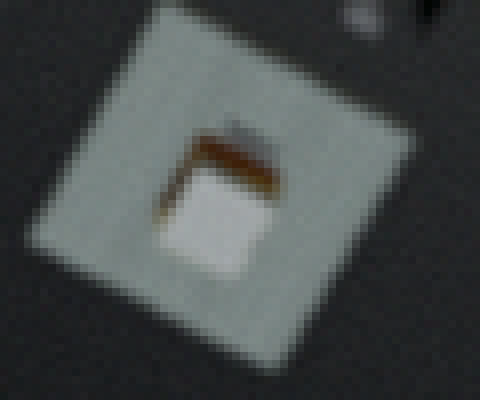

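The crop shows the white stopper centred at (217,220), which is (241.6,192) in the full wrist image.

```bash
python3 - <<'E'
from h import *
from station import r
s=r.sense();w=r.capture('wrist');H=np.array(w['hand_eye']);K=np.array(w['camera_matrix'])
R=np.array(s['ee_rot']);o=s['tcp_pos']+R@H[:3,3]
d=R@H[:3,:3]@np.linalg.inv(K)@[241.6,192,1];print([o+d*(z-o[2])/d[2] for z in(.07,.062)])
print(plan(s,(.4965,.0463,.1),-153))
E
```

```text
[array([0.49417274, 0.04521759, 0.07      ]), array([0.49657556, 0.04605086, 0.062     ])]
(array([-26. , -15.1, 168.6]), array([-0.   ,  0.   ,  0.006]))
```

Call:
move_arm --series '[{"grip":0,"xyz":[-25,-15,0],"angular":[0,0,0]},{"grip":0,"xyz":[-25,-15,45],"angular":[0,0,0]},{"grip":0,"xyz":[-25,-15,90],"angular":[0,0,0]},{"grip":0,"xyz":[-25,-15,130],"angular":[0,0,0]},{"grip":0,"xyz":[-25,-15,158],"angular":[0,0,0]},{"grip":0,"xyz":[-25,-15,168],"angular":[0,0,0]},{"grip":0,"xyz":[-25,-15,173],"angular":[0,0,0]},{"grip":0,"xyz":[-25,-15,176],"angular":[0,0,0]},{"grip":0,"xyz":[-25,-15,179],"angular":[0,0,0]},{"grip":0,"xyz":[-25,-15,179],"angular":[0,0,0]}]'

```text
time_s: 6.25
tcp_pos: [0.4964, 0.0463, 0.0906]
ee_rot: [[-0.888, -0.459, 0.003], [-0.459, 0.888, 0.001], [-0.003, -0.0, -1.0]]
wrist_force: [0.0, 0.4, 1.1]
gripper_width: 0.002
gripper_force: 0.3
```

Call:
move_arm --series '[{"grip":0,"xyz":[0,0,2],"angular":[0,0,0]},{"grip":0,"xyz":[0,0,4],"angular":[0,0,0]},{"grip":0,"xyz":[0,0,6],"angular":[0,0,0]},{"grip":0,"xyz":[0,0,7],"angular":[0,0,0]},{"grip":0,"xyz":[0,0,7],"angular":[0,0,0]}]'

```text
time_s: 6.75
tcp_pos: [0.4965, 0.0463, 0.0834]
ee_rot: [[-0.888, -0.46, 0.002], [-0.46, 0.888, 0.0], [-0.002, -0.001, -1.0]]
wrist_force: [-0.8, 0.4, 7.2]
gripper_width: 0.004
gripper_force: 3.4
```

Call:
move_arm --series '[{"grip":0,"xyz":[0,0,1],"angular":[0,0,0]},{"grip":0,"xyz":[0,0,2],"angular":[0,0,0]},{"grip":0,"xyz":[0,0,2],"angular":[0,0,0]}]'

```text
time_s: 7.05
tcp_pos: [0.4967, 0.0463, 0.0832]
ee_rot: [[-0.888, -0.46, 0.003], [-0.46, 0.888, 0.0], [-0.002, -0.001, -1.0]]
wrist_force: [-4.7, 1.2, 19.2]
gripper_width: 0.005
gripper_force: 9.6
```

Call:
move_arm --series '[{"grip":0,"xyz":[0,0,-20],"angular":[0,0,0]},{"grip":0,"xyz":[0,0,-65],"angular":[0,0,0]},{"grip":0,"xyz":[0,0,-110],"angular":[0,0,0]},{"grip":0,"xyz":[0,0,-155],"angular":[0,0,0]},{"grip":0,"xyz":[0,0,-190],"angular":[0,0,0]},{"grip":0,"xyz":[0,0,-190],"angular":[0,0,0]}]'

```text
time_s: 7.65
tcp_pos: [0.4977, 0.0464, 0.2756]
ee_rot: [[-0.888, -0.459, 0.01], [-0.459, 0.888, 0.003], [-0.01, -0.002, -1.0]]
wrist_force: [0.3, -0.1, -0.6]
gripper_width: 0.006
gripper_force: 0.0
```

```bash
python3 - <<'E'
from h import *
from station import r
s=r.sense();print(s['time_s'],s['tcp_pos'],plan(s,(.63,.042,.3),-153))
w=r.capture('wrist');I=w['img'];cv2.imwrite('pics/c4.png',cv2.resize(I[130:280,170:330],(640,600),interpolation=0)[:,:,::-1])
E
```

```text
7.65 [0.49765558 0.04640362 0.27556497] (array([-115.8,  -64.8,  -23.2]), array([-0.002,  0.01 ,  0.006]))
```

View pics/c4.png

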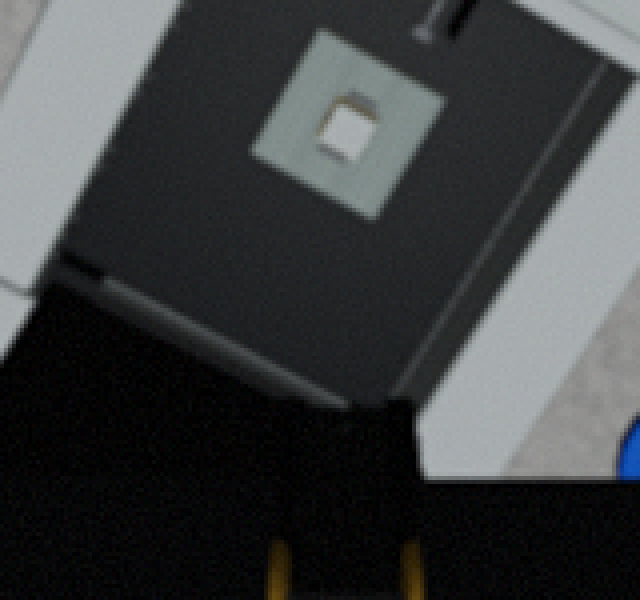

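The crop shows the stopper at (350,130) sitting low in the holder with hardly any orange showing, so the cuvette is home. Next I'll go behind the cover.

Call:
move_arm --series '[{"grip":0,"xyz":[0,0,-23],"angular":[0,0,0]},{"grip":0,"xyz":[-39,-22,-23],"angular":[0,0,0]},{"grip":0,"xyz":[-78,-44,-23],"angular":[0,0,0]},{"grip":0,"xyz":[-117,-65,-23],"angular":[0,0,0]},{"grip":0,"xyz":[-122,-67,-23],"angular":[0,0,0]},{"grip":0,"xyz":[-122,-67,-23],"angular":[0,0,0]},{"grip":0,"xyz":[-122,-67,20],"angular":[0,0,0]},{"grip":0,"xyz":[-122,-67,60],"angular":[0,0,0]},{"grip":0,"xyz":[-122,-67,75],"angular":[0,0,0]},{"grip":0,"xyz":[-122,-67,75],"angular":[0,0,0]}]'

```text
time_s: 8.7
tcp_pos: [0.6313, 0.042, 0.1921]
ee_rot: [[-0.888, -0.459, -0.008], [-0.459, 0.888, -0.002], [0.008, 0.002, -1.0]]
wrist_force: [-0.1, -0.6, -0.1]
gripper_width: 0.003
gripper_force: 0.0
```

```bash
python3 - <<'E'
from h import *
from station import r
s=r.sense();print(s['time_s'],s['tcp_pos'])
# path: tip on a circle about the hinge, then tool-frame shifts
R=np.array(s['ee_rot']);a=np.radians(-2.2);ex=np.array([np.cos(a),np.sin(a),0]);h=np.array([.568,.0437,.077])
for th in(1.75,1.6,1.4,1.2,1.,.8,.6,.4,.25,.15):
    rr,n=.102,.003+.010  # contact offset for finger half width
    tip=h+ex*(-rr*np.cos(th)+n*np.sin(th))+np.array([0,0,rr*np.sin(th)+n*np.cos(th)])
    print(th,np.round(tip,3),np.round(R.T@(tip+[0,0,.025]-s['tcp_pos'])*1000))
c=r.capture('scene')['img'];cv2.imwrite('pics/s5.png',cv2.resize(c[60:270,160:370],(600,600))[:,:,::-1])
E
```

```text
8.7 [0.63126442 0.04203648 0.1921464 ]
1.75 [0.599 0.043 0.175] [29. 15. -8.]
1.6 [0.584 0.043 0.179] [ 42.  23. -11.]
1.4 [0.563 0.044 0.18 ] [ 59.  33. -12.]
1.2 [0.543 0.045 0.177] [77. 43. -9.]
1.0 [0.524 0.045 0.17 ] [94. 52. -2.]
0.8 [0.506 0.046 0.159] [109.  61.   9.]
0.6 [0.491 0.047 0.145] [122.  68.  23.]
0.4 [0.479 0.047 0.129] [132.  74.  40.]
0.25 [0.472 0.047 0.115] [138.  77.  54.]
0.15 [0.469 0.047 0.105] [141.  79.  63.]
```

View pics/s5.png

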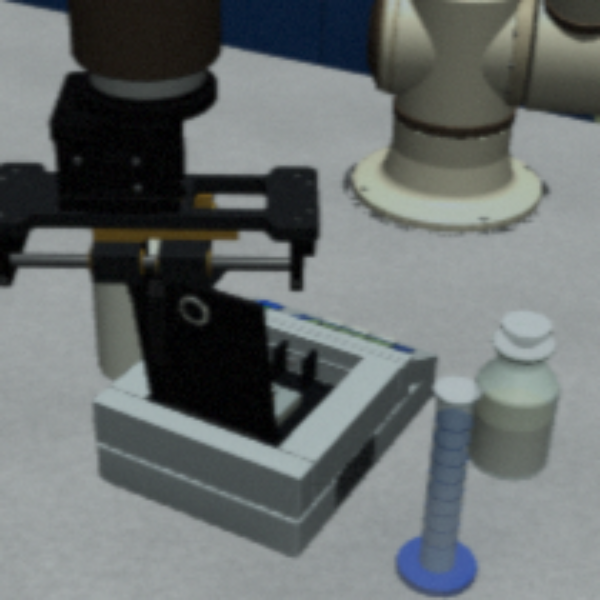

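```bash
python3 - <<'E'
from h import *
c=dict(np.load('scene0.npz'))
P=np.array([[.631,.042,.167],[.631,.042,.24],[.589,.043,.177],[.568,.0437,.077]])
q=cv2.projectPoints(P,c['rvec'],c['tvec'],c['camera_matrix'],None)[0][:,0];print((q-[160,60])*600/210)
E
```

```text
[[158.86237065 352.52446837]
 [154.65563322 249.59015643]
 [194.34130438 308.1677745 ]
 [213.18283175 416.70654332]]
```

The scene view shows the hand behind the cover. The black finger's projected tip is at (159,352), in front of the cover's outer face, and the ring is at (194,308). Now I'll sweep the cover shut.

Call:
move_arm --series '[{"grip":0,"xyz":[15,8,-5],"angular":[0,0,0]},{"grip":0,"xyz":[29,15,-8],"angular":[0,0,0]},{"grip":0,"xyz":[36,19,-10],"angular":[0,0,0]},{"grip":0,"xyz":[42,23,-11],"angular":[0,0,0]},{"grip":0,"xyz":[51,28,-12],"angular":[0,0,0]},{"grip":0,"xyz":[59,33,-12],"angular":[0,0,0]},{"grip":0,"xyz":[68,38,-11],"angular":[0,0,0]},{"grip":0,"xyz":[77,43,-9],"angular":[0,0,0]},{"grip":0,"xyz":[86,48,-6],"angular":[0,0,0]},{"grip":0,"xyz":[94,52,-2],"angular":[0,0,0]}]'

```text
time_s: 9.75
tcp_pos: [0.5265, 0.0457, 0.1974]
ee_rot: [[-0.888, -0.459, 0.0], [-0.459, 0.888, 0.0], [-0.0, 0.0, -1.0]]
wrist_force: [0.8, 0.5, 0.3]
gripper_width: 0.003
gripper_force: 0.6
```

```bash
python3 - <<'E'
from h import *
from station import r
s=r.sense();print(s['time_s'],s['tcp_pos'],s['wrist_force'])
R=np.array(s['ee_rot']);a=np.radians(-2.2);ex=np.array([np.cos(a),np.sin(a),0]);h=np.array([.568,.0437,.077])
for th in(.9,.8,.7,.6,.5,.4,.3,.2,.1,.04):
    n=.003+.010*np.sin(th);tip=h+ex*(-.102*np.cos(th)+n*np.sin(th))+np.array([0,0,.102*np.sin(th)+n*np.cos(th)])
    print(th,np.round(tip,3),np.round(R.T@(tip+[0,0,.025]-s['tcp_pos'])*1000))
c=r.capture('scene')['img'];cv2.imwrite('pics/s6.png',cv2.resize(c[110:270,180:340],(500,500))[:,:,::-1])
E
```

```text
9.75 [0.52653809 0.04566428 0.19735852] [0.80558812 0.50241932 0.28816804]
0.9 [0.513 0.046 0.164] [12.  6.  9.]
0.8 [0.504 0.046 0.157] [20. 11. 15.]
0.7 [0.496 0.046 0.15 ] [27. 15. 22.]
0.6 [0.489 0.047 0.142] [33. 18. 31.]
0.5 [0.482 0.047 0.133] [39. 21. 40.]
0.4 [0.477 0.047 0.123] [43. 24. 49.]
0.3 [0.472 0.047 0.113] [47. 26. 60.]
0.2 [0.469 0.047 0.102] [50. 28. 70.]
0.1 [0.467 0.048 0.091] [52. 29. 81.]
0.04 [0.466 0.048 0.084] [53. 29. 88.]
```

View pics/s6.png

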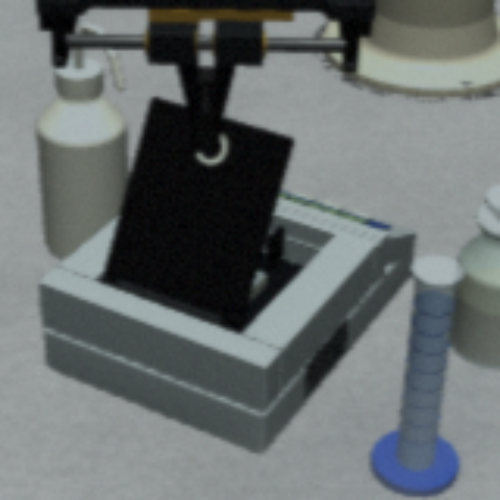

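The cover is partly shut, with the fingers pressing just above the ring at (212,150). I'll keep following it down.

Call:
move_arm --series '[{"grip":0,"xyz":[12,6,9],"angular":[0,0,0]},{"grip":0,"xyz":[20,11,15],"angular":[0,0,0]},{"grip":0,"xyz":[27,15,22],"angular":[0,0,0]},{"grip":0,"xyz":[33,18,31],"angular":[0,0,0]},{"grip":0,"xyz":[39,21,40],"angular":[0,0,0]},{"grip":0,"xyz":[43,24,49],"angular":[0,0,0]},{"grip":0,"xyz":[47,26,60],"angular":[0,0,0]},{"grip":0,"xyz":[50,28,70],"angular":[0,0,0]},{"grip":0,"xyz":[52,29,81],"angular":[0,0,0]},{"grip":0,"xyz":[53,29,88],"angular":[0,0,0]}]'

```text
time_s: 10.8
tcp_pos: [0.4668, 0.0471, 0.1087]
ee_rot: [[-0.888, -0.459, -0.0], [-0.459, 0.888, -0.0], [0.0, 0.0, -1.0]]
wrist_force: [0.4, 2.3, 2.3]
gripper_width: 0.006
gripper_force: 1.2
```

Call:
move_arm --series '[{"grip":0,"xyz":[0,0,4],"angular":[0,0,0]},{"grip":0,"xyz":[0,0,7],"angular":[0,0,0]},{"grip":0,"xyz":[0,0,9],"angular":[0,0,0]},{"grip":0,"xyz":[0,0,10],"angular":[0,0,0]},{"grip":0,"xyz":[0,0,10],"angular":[0,0,0]}]'

```text
time_s: 11.3
tcp_pos: [0.4666, 0.0469, 0.1]
ee_rot: [[-0.888, -0.459, -0.001], [-0.459, 0.888, -0.0], [0.001, 0.0, -1.0]]
wrist_force: [-2.6, 0.7, 5.3]
gripper_width: 0.003
gripper_force: 2.7
```

Call:
move_arm --series '[{"grip":0,"xyz":[0,0,0.8],"angular":[0,0,0]},{"grip":0,"xyz":[0,0,0.8],"angular":[0,0,0]},{"grip":0,"xyz":[0,0,-10],"angular":[0,0,0]},{"grip":0,"xyz":[0,0,-50],"angular":[0,0,0]},{"grip":0,"xyz":[0,0,-95],"angular":[0,0,0]},{"grip":0,"xyz":[0,0,-140],"angular":[0,0,0]},{"grip":0,"xyz":[0,0,-180],"angular":[0,0,0]},{"grip":0,"xyz":[0,0,-180],"angular":[0,0,0]},{"grip":0,"xyz":[0,0,-180],"angular":[0,0,0]},{"grip":0,"xyz":[0,0,-180],"angular":[0,0,0]}]'

```text
time_s: 12.3
tcp_pos: [0.466, 0.0466, 0.2783]
ee_rot: [[-0.889, -0.459, -0.003], [-0.459, 0.889, -0.001], [0.003, 0.001, -1.0]]
wrist_force: [0.8, 0.1, -0.5]
gripper_width: 0.009
gripper_force: 0.0
```

Call:
move_arm --series '[{"grip":0,"xyz":[0,0,0],"angular":[0,0,0]},{"grip":0,"xyz":[0,0,0],"angular":[0,0,0]},{"grip":0,"xyz":[0,0,0],"angular":[0,0,0]},{"grip":0,"xyz":[0,0,0],"angular":[0,0,0]},{"grip":0,"xyz":[0,0,0],"angular":[0,0,0]},{"grip":0,"xyz":[0,0,0],"angular":[0,0,0]},{"grip":0,"xyz":[0,0,0],"angular":[0,0,0]},{"grip":0,"xyz":[0,0,0],"angular":[0,0,0]},{"grip":0,"xyz":[0,0,0],"angular":[0,0,0]},{"grip":0,"xyz":[0,0,0],"angular":[0,0,0]}]'

```text
time_s: 13.3
tcp_pos: [0.4669, 0.0469, 0.2796]
ee_rot: [[-0.888, -0.459, 0.0], [-0.459, 0.888, 0.0], [-0.0, 0.0, -1.0]]
wrist_force: [-1.0, -0.4, 0.1]
gripper_width: 0.004
gripper_force: 0.0
```

```bash
python3 - <<'E'
from h import *
from station import r
s=r.sense();print(s['time_s'],s['tcp_pos'],s['wrist_force'])
w=r.capture('wrist')['img'];c=r.capture('scene')['img']
cv2.imwrite('pics/s7.png',np.vstack([cv2.resize(w,(400,300)),cv2.resize(c[110:270,180:360],(400,300))])[:,:,::-1])
E
```

```text
13.3 [0.46691859 0.04693561 0.27956043] [-1.02187588 -0.42682092  0.05058445]
```

View pics/s7.png

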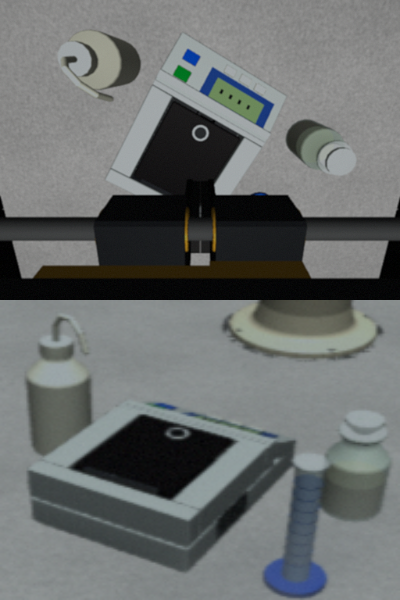

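The cover is shut and latched, with the ring at (200,133) in the wrist view, and it has stayed down for more than a second. The hand is clear and the glassware hasn't moved.

```bash
python3 -c "
from station import r
print(r.finish_job())"
```

```text
the job is handed in; nothing more can be done
None
```

The cuvette is pressed fully home, the cover is shut and latched, the glassware is where it stood, the hand is clear, and the job was handed in at about 13 s of the 58 s allowed.

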